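# Read the cleaning tank's temperature, then crack its stuck lid and hold it ajar

### The arm

A 7-joint arm with a two-finger parallel gripper is mounted at the origin on the work surface. World frame = base frame: x ahead of the robot, y to its left, z up, the work surface at z = 0. Lengths are in m, angles in degrees, forces in N, time in s.
With the tool pointing down it reaches from about 0.425 to 0.95 m from the base axis. Payload 4.7 kg.
Tool frame: the origin (TCP) lies midway between the tips of the shut fingers; the grasp point (between the pads) lies env.pinch_z behind it (env.pinch_z is the distance from the TCP to the grasp point, in m); z points along the fingers, y is the line along which they close (so a half turn about z gives the same grasp; the last joint's range is limited). The gripper opens to 85 mm and grips with 20 to 120 N. Pads are 22 mm wide; open, the fingers measure 114 mm over their backs; the gripper's body (76 mm by 85 mm) begins 54 mm behind the grasp point. The pads swing forward as they close: fully open they stand 13 mm farther back than shut.
Start: joints at [63.604, 26.849, -2.785, 87.806, 1.381, 65.374, -4.715], TCP at [0.283, -0.613, 0.231] pointing down, gripper open.
Joint ranges: [-148.3, 148.3], [-19.14, 114.17], [-79.39, 73.82], [5.75, 140.21], [-59.74, 239.74], [12.07, 113.84], [-152.46, 152.46]. Speed limits (degrees/s): [147.25, 147.25, 180, 180, 180, 180, 180].

### API

Orientations are given as [roll, pitch, yaw] about the fixed x, y, z axes, in that order (R = Rz(yaw) Ry(pitch) Rx(roll)).
In Python, from plant import env gives the robot as it stands. The module is installed in compiled form; this text tells all that it offers.
- The arm moves only by the shell command python3 -m handwheel 'ROWS'. ROWS is JSON, a list of rows, each a list of 7 numbers: the finger opening in m, from 0 to 0.0854, then the shift along the world's x, y, z in m, then the turn, a rotation vector about the world's x, y, z in rad. A call has exactly 5 rows; each row shifts and turns the commanded pose from where the row before left it; what a row does not reach is not made up. A row lasts 1/8 s, in which the tool goes at most 62.5 mm and 10.7 degrees, less where a joint would pass 70% of its speed; a pose out of reach is approached as far as the arm can. A call with a gripper value outside its range is refused whole. The fingers move at their own pace and stop on an object; the grip force is fixed at half the most. Time passes only in rows, so rows that do not move let the fingers close, or fill a call up. It gives the time, the measured TCP pose, the force, the opening and the grip force at its end, in the units of the state.
- env.get_state(): the state, without advancing time (a new reading comes with each control period).
- env.snapshot(name): name is "side" or "top" or "wrist"; returns the picture (480x640x3 uint8, red, green, blue); there is no depth.
- env.camera_params(name): a dict with "K" (3x3 intrinsics, pixels), "cam_to_world" (4x4, takes a point from camera to world coordinates). Camera axes: x right, y down, z forward; pixel columns grow to the right and rows downward; lengths in m; the calibration is good to about 2 mm. A picture is of the moment at which its call begins: read the wrist's pose just before it. camera_params takes no time and is no camera call; for the wrist camera it gives the pose at the moment of the call.
- env.hand_in(): hands the job in; it is judged then, once.
Trained networks look in the newest picture that a camera, given by its name, has taken for a name from the list of things; names that differ only in an ending like _2 or _b are one class to them, and where a whole thing is asked for, a point or a joint stands for the part that bears it (a point fixed in the world has none). Each returns a list of dicts, best first, with "score" (0 to 1); they miss things now and then, are a little off and sometimes report something else, mostly with a low value. They report only what shows in the picture. A call takes as long as a camera call. They do not tell look-alikes from the thing itself.
- env.recognise(camera, thing): "location" ([column, row] in pixels, amid what is visible of it).
- env.spot_point(camera, thing): "location" ([column, row] in pixels: a listed point, or the origin of a listed thing).
The state is a dict: "time": time; "joints": joint angles; "joint_velocities": joint speeds; "effort": joint torques, N m; "tcp_pos": TCP position; "orientation": TCP orientation; "force": force on the tool from outside, world axes, zero at the start; "ft_torque": the same for the moment, N m; "grip_width": opening from 0.0 (shut) to 1.0 (fully open); "grip_force": force on a finger pad.
Only numpy, scipy, OpenCV 4.12 (cv2) and the standard library are available. Lean on these libraries where they do the work, as an engineer would, in place of code of your own. Each camera call takes 0.05 s, during which the arm holds its last target. There are 200 camera calls.

### The job

Pick up the infrared thermometer and, from about 10 cm away, aim its lens squarely at the round black measuring spot on the end of the stub at the tank's side, holding it lifted and steady for a good second; then stand it upright on the bench again and let go of it. Then take the parts-cleaning tank's lid by its bar handle, pull until the sticky seal breaks free, and finish while still holding the handle with the lid just ajar, its front edge raised about 4 cm. Do not throw the lid wide open, and leave the wrench, tub, bottle and wooden block where they are.

Things in the scene. Friction and masses are not known exactly. Their poses are not given: they have to be found in the camera images.
- thermometer: Pistol-shaped infrared thermometer, 260 g, loose, standing on its foot. Origin: centre of the foot's underside. z up; x is the way the lens looks. Foot 66 (x) x 46 (y) x 14 high; handle 30 x 26 above it, up to 76; head block 88 (x, from -42 to 46) x 36 (y) x 38 high, from 72 to 110 above the bench, is gripped across its 36 mm width from above. Starts left (+y) of the tank, lens roughly to -y.
- head (a point): Middle of the thermometer's head block, 91 mm above its origin; top of the head 19 mm above this point. Axes as the thermometer's.
- lens (a point): Front face of the thermometer's lens, 54 mm ahead (x) of and 91 mm above its origin. Axes as the thermometer's: the line of sight runs along +x.
- tank: Fixed parts-cleaning tank of bare metal, 240 (x) x 260 (y) x 176 high including its feet. Origin: centre of its underside. Front with control panel faces -x, hinge at the back (+x); a stub with the measuring spot sticks out of its left side face (+y).
- spot (a point): Centre of the round flat black measuring spot (44 mm diameter): the end face of a level steel stub, 48 mm thick, that sticks 35 mm out of the tank's left side face near the front. It lies 165 mm left (y) of, 40 mm in front of and 140 mm above the tank's origin. Axes as the tank's: +y points straight out of the spot.
- bar (a point): The lid's handle: a round bar 16 mm thick, 130 mm long along the tank's y, on two 12 mm posts 57 mm either side of its middle. Origin: middle of the bar. Its axis is 42 mm above the lid's flat top (230 mm above the bench when closed), 35 mm behind the lid's front edge. Free space all round to pinch it from above between the posts, fingers closing along the tank's x. It turns with the lid.
- hinge (a point): Middle of the lid's hinge axis at the tank's upper back edge, 215 mm behind (x) and 54 mm below the bar's axis when the lid is closed. Axes turn with the lid; the hinge axis is y.
- lid_edge (a point): Middle of the lid's front lower edge, 250 mm in front of the hinge axis and level with it when closed.
- lid (a joint): Lid's opening angle in rad: 0 closed, up to 0.5; the bar rises and moves slightly back, about the hinge. 0.16 rad raises the front edge 40 mm. Closed, the seal sticks: a pull up at the bar needs 16 to 21 N at its peak (weight included), then snaps free within 0.01 rad, and the pull drops to 10 and soon 5 to 9 N (0.56 kg lid, weak pull of the seal); let go, it falls shut.
- wrench: Bystander: steel open-ended wrench 170 mm long lying flat on the bench in front of the tank. Origin: underside of its middle.
- tub: Bystander: clear plastic tub with screws, 120 x 120 x 35 high. Origin: centre of its underside.
- oil: Bystander: white bottle, 60 mm diameter, 160 high. Origin: centre of its underside.
- block: Bystander: drilled wooden block 80 x 100 x 50 high. Origin: centre of its underside.
There are look-alikes about, which are no part of the job. Of the things like the thermometer, leave any that is blue, pink or turquoise; of the rest the smaller one is meant.

How it is judged:
By the outcome, as a careful person would: the job done as asked, in the order asked, and still so for the second after the job is handed in, while the arm keeps its last pose, push and grip.
It also fails if it takes over 48 s, if anything falls off the work surface, if the arm or the gripper's body presses on something with over 40 N, if the wrist force passes 120 N, or if a joint passes its speed limit or range.

## Working session

There is one attempt and no reset: what is moved stays moved. The work goes in short steps, Python scripts to look and compute and a shell command to move; the robot and the scene stay as the last step left them, time stands still between calls to the robot, and variables do not carry over. Pictures are saved under pics/ and viewed, at most 10 in all, crops included, and the job is handed in when it is done.

```bash
mkdir -p pics; cat > h.py <<'E'
import numpy as np,cv2
from plant import env
def ray(cam,px,P=None):
    P=P or env.camera_params(cam);K=np.array(P["K"]);T=np.array(P["cam_to_world"])
    d=T[:3,:3]@np.linalg.solve(K,[px[0],px[1],1.]);return T[:3,3],d
def atz(cam,px,z,P=None):
    o,d=ray(cam,px,P);return o+d*(z-o[2])/d[2]
def proj(cam,p):
    P=env.camera_params(cam);q=np.linalg.inv(P["cam_to_world"])@np.append(p,1);u=np.array(P["K"])@q[:3];return u[:2]/u[2]
def tri(l):
    A=np.zeros((3,3));b=np.zeros(3)
    for o,d in l:
        d=d/np.linalg.norm(d);M=np.eye(3)-np.outer(d,d);A+=M;b+=M@o
    return np.linalg.solve(A,b)
def save(im,n):cv2.imwrite("pics/"+n,im[:,:,::-1])
E
python3 - <<'E'
from h import *
np.set_printoptions(precision=3,suppress=True)
print(env.pinch_z,env.get_state())
for c in("top","side"):
    im=env.snapshot(c);save(im,c+".png")
    print(c,np.array(env.camera_params(c)["cam_to_world"]))
    for t,z in dict(thermometer=0,head=.091,lens=.091,tank=0,spot=.14,bar=.23,hinge=.176,lid_edge=.176).items():
        for r in env.spot_point(c,t)[:4]: print(t,np.round(r["location"]),round(r["score"],2),atz(c,r["location"],z))
E
```

```text
0.0187 {'time': 0.0, 'joints': array([63.606, 26.896, -2.785, 87.874,  1.381, 65.375, -4.715]), 'joint_velocities': array([-0.033, -0.032, -0.044,  0.102, -0.002,  0.03 ,  0.046]), 'effort': array([  0.   , -51.03 ,  -0.046, -23.771,   0.011,   0.008,  -0.   ]), 'tcp_pos': array([ 0.282, -0.613,  0.23 ]), 'orientation': array([-179.888,    0.004,   24.741]), 'force': array([-0.079,  0.057,  0.157]), 'ft_torque': array([ 0.035, -0.058, -0.01 ]), 'grip_force': 0.0, 'grip_width': 1.0015376179999609}
top [[-0.026 -0.987  0.158  0.314]
 [-1.     0.024 -0.015  0.01 ]
 [ 0.011 -0.158 -0.987  1.505]
 [ 0.     0.     0.     1.   ]]
thermometer [192. 238.] 0.87 [0.558 0.329 0.   ]
thermometer [194. 298.] 0.81 [0.404 0.323 0.   ]
thermometer [246. 267.] 0.8 [0.479 0.189 0.   ]
thermometer [157. 193.] 0.61 [0.681 0.424 0.   ]
head [182. 237.] 0.96 [0.547 0.336 0.091]
head [232. 329.] 0.87 [0.32  0.212 0.091]
head [146. 183.] 0.76 [0.686 0.427 0.091]
head [187. 298.] 0.58 [0.399 0.323 0.091]
lens [250. 293.] 0.95 [0.406 0.168 0.091]
lens [197. 311.] 0.93 [0.366 0.297 0.091]
lens [205. 230.] 0.76 
[... 386 characters left out ...]
r [420. 344.] 0.95 [0.307 0.209 0.   ]
thermometer [350. 337.] 0.9 [0.474 0.192 0.   ]
thermometer [316. 377.] 0.61 [0.545 0.334 0.   ]
head [349. 295.] 0.94 [0.48  0.145 0.091]
head [248. 362.] 0.91 [0.68  0.392 0.091]
head [384. 346.] 0.81 [0.401 0.326 0.091]
head [421. 314.] 0.77 [0.311 0.212 0.091]
lens [394. 334.] 0.98 [0.377 0.287 0.091]
lens [405. 304.] 0.96 [0.347 0.175 0.091]
lens [252. 384.] 0.94 [0.66  0.451 0.091]
lens [381. 288.] 0.76 [0.402 0.11  0.091]
tank [288. 254.] 0.86 [ 0.674 -0.186  0.   ]
spot [287. 244.] 0.95 [ 0.648 -0.011  0.14 ]
bar [319. 189.] 0.97 [ 0.573 -0.165  0.23 ]
hinge [244. 205.] 0.78 [ 0.79  -0.167  0.176]
lid_edge [329. 205.] 0.83 [ 0.545 -0.174  0.176]
```

View pics/top.png

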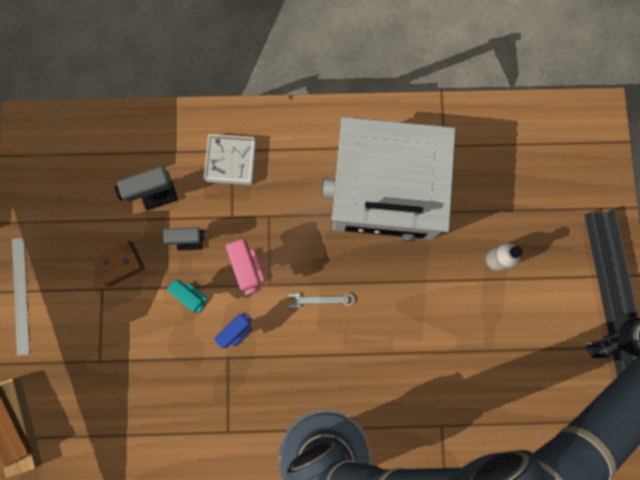

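View pics/side.png

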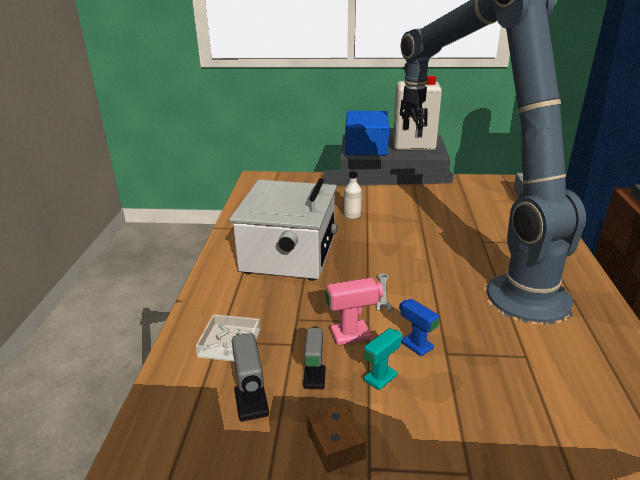

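The top view shows five thermometer-like things: pink (245,265), blue (233,330), turquoise (187,295), large grey (146,185) and small grey (183,237). The side view has the two grey ones at (248,375) and (314,357). The coloured ones are excluded, so the smaller grey one is meant: top (183,237), side (314,357). I'll confirm with a crop and fit the poses.

```bash
cat > fit.py <<'E'
from h import *
from scipy.optimize import least_squares
def fit(pts,x0,cams=("top","side"),gate=25,snap=True):
    obs=[]
    def w(p,q):
        c,s=np.cos(p[2]),np.sin(p[2]);return np.array([p[0]+c*q[0]-s*q[1],p[1]+s*q[0]+c*q[1],q[2]])
    for c in cams:
        if snap: env.snapshot(c)
        for t,q in pts.items():
            e=proj(c,w(x0,q));r=[r for r in env.spot_point(c,t) if np.hypot(*(np.array(r["location"])-e))<gate and r["score"]>.3]
            if r:
                r=min(r,key=lambda r:np.hypot(*(np.array(r["location"])-e)));obs.append((c,t,q,np.array(r["location"])))
    f=lambda p:np.concatenate([proj(c,w(p,q))-u for c,t,q,u in obs])
    s=least_squares(f,x0,loss="soft_l1",x_scale=[.01,.01,.1])
    for o,e in zip(obs,f(s.x).reshape(-1,2)):print(o[0],o[1],np.round(e,1))
    return s.x
TH=dict(thermometer=(0,0,0),head=(0,0,.091),lens=(.054,0,.091))
TK=dict(tank=(0,0,0),spot=(-.04,.165,.14),bar=(-.095,0,.23),hinge=(.12,0,.176),lid_edge=(-.13,0,.176))
E
python3 - <<'E'
from fit import *
a=fit(TH,[.55,.335,-1.5]);print(a,np.degrees(a[2]))
b=fit(TK,[.675,-.17,-.05]);print(b,np.degrees(b[2]))
s=env.snapshot("side");t=env.snapshot("top")
A=cv2.resize(s[300:430,200:360],None,fx=3,fy=3,interpolation=2);B=cv2.resize(t[150:280,100:210],None,fx=3,fy=3,interpolation=2)
save(np.hstack([A,B])[:, :800],"crop.png")
E
```

```text
top thermometer [-2.1  0.2]
top head [1.1 0.4]
top lens [-0.8  2.6]
side thermometer [0.4 0.3]
side head [-1.5 -1.2]
side lens [-1.4 -1.2]
[ 0.54767242  0.33301246 -1.52507539] -87.38038307143331
top spot [0.2 0.8]
top bar [-1.2 -0. ]
top hinge [ 0.1 -0.3]
top lid_edge [2.6 2.4]
side tank [-1.8 -0.3]
side spot [-2.2  0.5]
side bar [ 0.1 -0.6]
side hinge [0.7 0.8]
side lid_edge [-0.4  1. ]
[ 0.67601265 -0.18060434 -0.11859056] -6.794738640350423
```

View pics/crop.png

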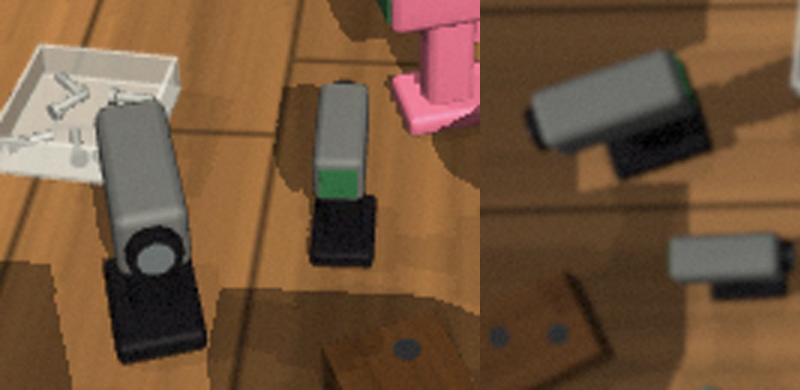

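Confirmed: the right-hand, smaller grey one is the thermometer, with its lens facing away from the side camera (-y). It stands at (0.548, 0.333) with yaw about -87°. I'll move above it.

```bash
python3 -m handwheel '[[0.0854,0.02,0.04,0.024,0,0,0.066],[0.0854,0.02,0.04,0.024,0,0,0.066],[0.0854,0.02,0.04,0.024,0,0,0.066],[0.0854,0.02,0.04,0.024,0,0,0.066],[0.0854,0.02,0.04,0.024,0,0,0.066]]' && python3 -m handwheel '[[0.0854,0.011,0.05,0,0,0,0.057],[0.0854,0.011,0.05,0,0,0,0.057],[0.0854,0.011,0.05,0,0,0,0.057],[0.0854,0.011,0.05,0,0,0,0.057],[0.0854,0.011,0.05,0,0,0,0.057]]' && python3 -m handwheel '[[0.0854,0.011,0.05,0,0,0,0.057],[0.0854,0.011,0.05,0,0,0,0.057],[0.0854,0.011,0.05,0,0,0,0.057],[0.0854,0.011,0.05,0,0,0,0.057],[0.0854,0.011,0.05,0,0,0,0.057]]' && python3 -m handwheel '[[0.0854,0.011,0.05,0,0,0,0.057],[0.0854,0.011,0.05,0,0,0,0.057],[0.0854,0.011,0.05,0,0,0,0.057],[0.0854,0.011,0.05,0,0,0,0.057],[0.0854,0.011,0.045,0,0,0,0.057]]'
python3 - <<'E'
from fit import *
print(env.get_state()["tcp_pos"],env.get_state()["orientation"])
im=env.snapshot("wrist");save(im,"w1.png")
for c in("top","side"):env.snapshot(c)
a=fit(TH,[.548,.333,-1.525],cams=("wrist",),gate=60,snap=False);print(a,np.degrees(a[2]))
a=fit(TH,[.548,.333,-1.525],cams=("wrist","side","top"),gate=40,snap=False);print(a,np.degrees(a[2]))
E
```

```text
time: 2.62
tcp_pos: [0.3831, -0.4116, 0.3524]
orientation: [180.0, 0.0, 43.8]
force: [0.4, -0.4, -0.4]
grip_width: 0.996
grip_force: 0.0
time: 3.25
tcp_pos: [0.4377, -0.1614, 0.3516]
orientation: [179.9, 0.0, 60.1]
force: [1.1, -0.0, -0.5]
grip_width: 1.0
grip_force: 0.0
time: 3.88
tcp_pos: [0.4927, 0.0884, 0.3517]
orientation: [179.9, 0.0, 76.4]
force: [0.7, -0.4, 0.1]
grip_width: 1.002
grip_force: 0.0
time: 4.5
tcp_pos: [0.5478, 0.3336, 0.3513]
orientation: [180.0, -0.0, 92.7]
force: [1.3, -1.0, -0.3]
grip_width: 1.0
grip_force: 0.0
[0.54780659 0.33362199 0.35130098] [ 1.79988444e+02 -4.35387446e-03  9.27463237e+01]
wrist thermometer [-3.2  0.2]
wrist head [1.2 1.2]
wrist lens [ 0.  -3.3]
[ 0.54828733  0.33272626 -1.54585712] -88.57108849043107
wrist thermometer [-4.1  0.7]
wrist head [0.1 1.7]
wrist lens [ 0.4 -2.8]
side thermometer [-1.5  0.9]
side head [-0.9  0.6]
side lens [1.3 0.1]
[ 0.54683508  0.33326847 -1.51412255] -86.7528320378828
```

View pics/w1.png

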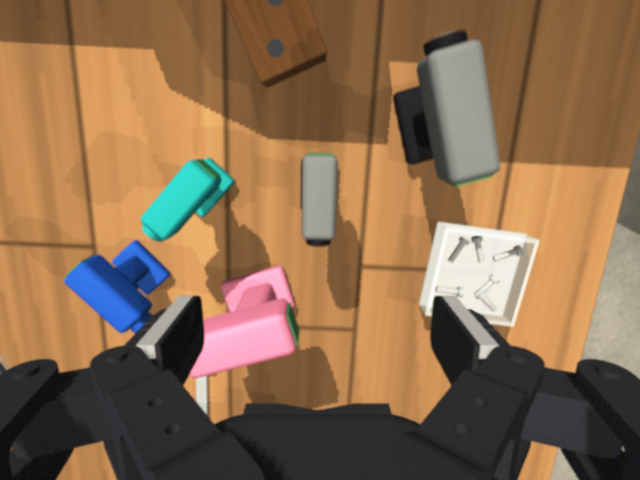

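The wrist view shows the small grey head centred at (319,198), upright in the picture, with its lens at (318,242). That means the grasp line is aligned. Now I'll descend and grip.

```bash
python3 -m handwheel '[[0.0854,0,0,-0.05,0,0,0],[0.0854,0,0,-0.05,0,0,0],[0.0854,0,0,-0.05,0,0,0],[0.0854,0,0,-0.05,0,0,0],[0.0854,0,0,-0.04,0,0,0]]' && python3 -m handwheel '[[0.0854,0,0,-0.02,0,0,0],[0.0854,0,0,-0.02,0,0,0],[0.0854,0,0,0,0,0,0],[0.02,0,0,0,0,0,0],[0.02,0,0,0,0,0,0]]' && python3 -m handwheel '[[0.02,0,0,0,0,0,0],[0.02,0,0,0,0,0,0],[0.02,0,0,0,0,0,0],[0.02,0,0,0,0,0,0],[0.02,0,0,0,0,0,0]]'
```

```text
time: 5.88
tcp_pos: [0.5472, 0.3314, 0.1092]
orientation: [-179.9, 0.0, 92.6]
force: [0.8, -0.2, -0.1]
grip_width: 0.998
grip_force: 0.0
time: 6.5
tcp_pos: [0.5482, 0.3326, 0.0727]
orientation: [179.9, -0.1, 92.6]
force: [-0.7, -0.6, -0.6]
grip_width: 0.599
grip_force: 0.0
time: 7.12
tcp_pos: [0.5485, 0.3324, 0.0725]
orientation: [179.9, -0.1, 92.6]
force: [-0.1, -0.1, 5.5]
grip_width: 0.418
grip_force: 60.2
```

```bash
python3 -m handwheel '[[0.02,0,0,0.02,0,0,0],[0.02,0,0,0.03,0,0,0],[0.02,0,0,0.03,0,0,0],[0.02,0.015,-0.022,0,0,0,-0.02],[0.02,0.025,-0.038,0,0,0,-0.033]]' && python3 -m handwheel '[[0.02,0.025,-0.038,0,0,0,-0.033],[0.02,0.025,-0.038,0,0,0,-0.033],[0.02,0.025,-0.038,0,0,0,-0.033],[0.02,0.011,-0.018,-0.015,0,0,-0.012],[0.02,0,0,-0.016,0,0,0]]'
python3 - <<'E'
from fit import *
b=np.mean([fit(TK,[.676,-.1806,-.1186],cams=("top","side","wrist")) for _ in range(2)],0);print(b,np.degrees(b[2]))
s=env.get_state();print(s["tcp_pos"],s["orientation"],s["force"],s["grip_width"])
z=.0485
for t,q in TH.items(): TH[t]=(q[0],q[1],q[2]+z)
a=fit(TH,[.674,.141,-1.69],cams=("top","side","wrist"),gate=30,snap=False);print(a,np.degrees(a[2]))
save(env.snapshot("side")[150:400,150:450].repeat(2,0).repeat(2,1),"s2.png")
E
```

```text
time: 7.75
tcp_pos: [0.5868, 0.272, 0.1515]
orientation: [-180.0, -0.0, 89.7]
force: [0.7, -0.3, -2.5]
grip_width: 0.413
grip_force: 60.1
time: 8.38
tcp_pos: [0.6735, 0.1371, 0.1181]
orientation: [-179.9, 0.1, 83.0]
force: [-0.2, 0.5, -3.1]
grip_width: 0.417
grip_force: 60.1
top spot [2.9 2.6]
top bar [-0.4  0.4]
top hinge [-0.1 -2.5]
top lid_edge [-0.5  2.2]
side tank [-3.3 -1.1]
side spot [-4.5  0.6]
side bar [-0.3 -1.3]
side hinge [0.8 1. ]
top spot [0.  1.9]
top bar [ 1.8 -0.9]
top hinge [-0.  -0.1]
top lid_edge [-0.3  2.5]
side tank [-3.3 -1.6]
side spot [-2.9  1.1]
side bar [0.9 1.2]
side hinge [-1.4 -1.1]
side lid_edge [0.9 3.1]
[ 0.67320129 -0.17968218 -0.11278916] -6.462343116036718
[0.67354594 0.13995227 0.12034416] [ 1.79995772e+02 -2.85097635e-03  8.32384894e+01] [ 0.11137298  0.29556153 -2.67689588] 0.4123149000175782
top thermometer [-0.8  3.8]
top head [-2.1  1.7]
top lens [16.  0.]
side thermometer [-0.4  0.4]
side head [-1.7  0. ]
side lens [0.1 2.4]
wrist thermometer [-3.9  1.4]
wrist head [ 1.  -0.3]
[ 0.67383287  0.14436676 -1.82899996] -104.79397856426347
```

View pics/s2.png

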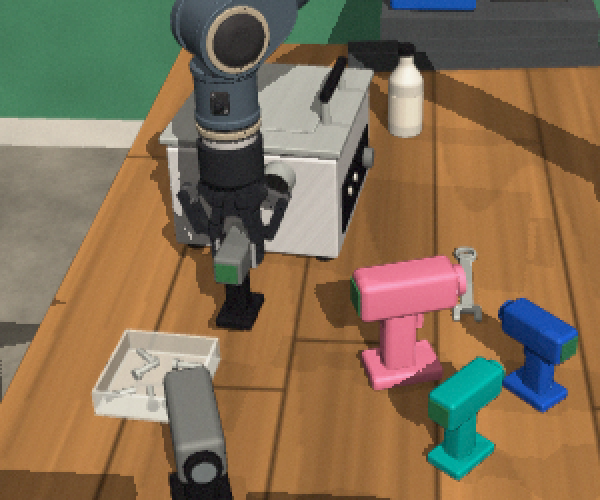

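```bash
python3 - <<'E'
from h import *
np.set_printoptions(precision=4,suppress=True)
t=cv2.imread("pics/top.png");hsv=cv2.cvtColor(t,cv2.COLOR_BGR2HSV)
m=((hsv[...,1]<45)&(hsv[...,2]>120)).astype(np.uint8)
def edge(pts,z):
    P=np.array([atz("top",p,z)[:2] for p in pts]);d=cv2.fitLine(P.astype(np.float32),cv2.DIST_HUBER,0,.001,.001).ravel();return np.degrees(np.arctan2(d[1],d[0])),d[2:]
rows=[r for r in range(128,172)]+[r for r in range(203,222)]
L=[(330+np.flatnonzero(m[r,330:400])[0]-.5,r) for r in rows]
R=[(420+np.flatnonzero(m[r,420:470])[-1]+.5,r) for r in range(135,220)]
B=[(c,105+np.flatnonzero(m[105:140,c])[0]-.5) for c in range(350,445)]
for n,p in(("L",L),("R",R),("B",B)):print(n,edge(p,.188))
s=cv2.imread("pics/side.png");g=cv2.cvtColor(s,cv2.COLOR_BGR2GRAY)[230:258,272:302];k=(g<45).astype(np.uint8)
n,l,st,c=cv2.connectedComponentsWithStats(k);i=1+np.argmax(st[1:,4]);p=c[i]+[272,230];print(st[i],p,atz("side",p,.14))
o=(cv2.resize(np.hstack([s[150:280,220:350],t[110:240,325:455]]),None,fx=3,fy=3,interpolation=2));cv2.imwrite("pics/c2.png",o)
E
```

```text
L (np.float32(-7.0615416), array([ 0.7014, -0.0467], dtype=float32))
R (np.float32(-7.146311), array([ 0.6585, -0.3139], dtype=float32))
B (np.float32(83.21524), array([ 0.7964, -0.1865], dtype=float32))
[  7   7  15  15 167] [285.9341 243.8563] [ 0.6506 -0.0103  0.14  ]
```

View pics/c2.png

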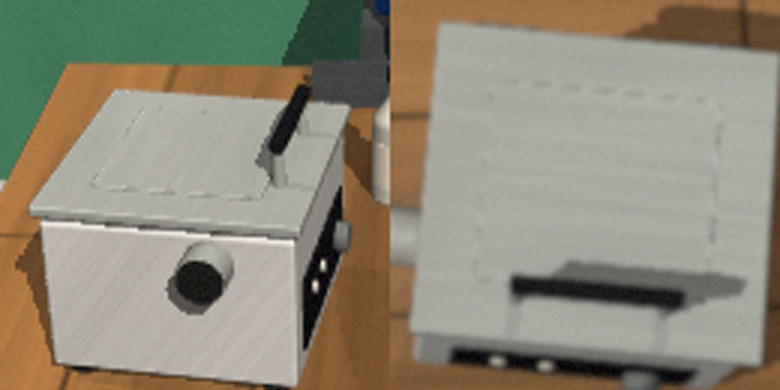

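The stub's axis shows at top row 188 and the black disc at side (286,244), so the spot is at (0.651, -0.010) and the tank yaw is -7.0°. I'll make a small correction to the aim, then hold.

```bash
python3 -m handwheel '[[0.02,-0.004,0.002,0.001,0,0,-0.004],[0.02,0,0,0,0,0,0],[0.02,0,0,0,0,0,0],[0.02,0,0,0,0,0,0],[0.02,0,0,0,0,0,0]]' && python3 - <<'E'
from fit import *
s=env.get_state();print(s["tcp_pos"],s["orientation"])
im=env.snapshot("top");i2=env.snapshot("side")
save(cv2.resize(np.hstack([im[130:260,260:390],i2[190:320,210:340]]),None,fx=3,fy=3,interpolation=2),"c3.png")
E
```

```text
time: 11.3
tcp_pos: [0.6696, 0.1419, 0.1213]
orientation: [180.0, -0.0, 83.0]
force: [-1.0, 0.2, -2.1]
grip_width: 0.415
grip_force: 60.3
[0.66959807 0.14186795 0.12131815] [ 1.79994864e+02 -2.40678583e-03  8.30008226e+01]
```

View pics/c3.png

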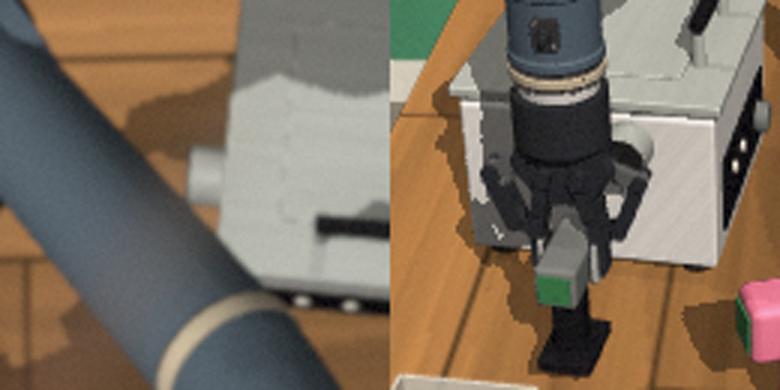

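```bash
H='hold'; python3 -m handwheel '[[0.02,0,0,0,0,0,0],[0.02,0,0,0,0,0,0],[0.02,0,0,0,0,0,0],[0.02,0,0,0,0,0,0],[0.02,0,0,0,0,0,0]]' && python3 -m handwheel '[[0.02,0,0,0,0,0,0],[0.02,0,0,0,0,0,0],[0.02,0,0,0,0,0,0],[0.02,0,0,0,0,0,0],[0.02,0,0,0,0,0,0]]' && python3 -m handwheel '[[0.02,0,0,0,0,0,0],[0.02,0,0,0.03,0,0,0],[0.02,-0.02,0.03,0,0,0,0.03],[0.02,-0.025,0.04,0,0,0,0.033],[0.02,-0.025,0.04,0,0,0,0.033]]' && python3 -m handwheel '[[0.02,-0.025,0.04,0,0,0,0.033],[0.02,-0.0266,0.04,0,0,0,0.033],[0.02,0,0,-0.03,0,0,0],[0.02,0,0,-0.025,0,0,0],[0.02,0,0,-0.012,0,0,0]]' && python3 -m handwheel '[[0.02,0,0,-0.006,0,0,0],[0.02,0,0,-0.004,0,0,0],[0.02,0,0,0,0,0,0],[0.02,0,0,0,0,0,0],[0.02,0,0,0,0,0,0]]'
```

```text
time: 12.02
tcp_pos: [0.6695, 0.142, 0.1213]
orientation: [180.0, -0.0, 83.0]
force: [-0.2, 0.3, -2.5]
grip_width: 0.414
grip_force: 60.3
time: 12.65
tcp_pos: [0.6695, 0.142, 0.1214]
orientation: [180.0, -0.0, 83.0]
force: [0.2, 0.1, -2.4]
grip_width: 0.418
grip_force: 60.3
time: 13.28
tcp_pos: [0.5976, 0.2541, 0.1511]
orientation: [-180.0, -0.0, 88.6]
force: [0.9, 0.8, -3.1]
grip_width: 0.418
grip_force: 60.5
time: 13.9
tcp_pos: [0.5461, 0.3322, 0.0827]
orientation: [-179.9, 0.1, 92.4]
force: [0.5, -0.3, -2.4]
grip_width: 0.416
grip_force: 60.1
time: 14.52
tcp_pos: [0.5482, 0.3321, 0.0748]
orientation: [180.0, -0.0, 92.3]
force: [0.2, -0.1, -2.2]
grip_width: 0.415
grip_force: 60.1
```

```bash
python3 -m handwheel '[[0.02,0,0,-0.001,0,0,0],[0.02,0,0,-0.001,0,0,0],[0.02,0,0,-0.0005,0,0,0],[0.02,0,0,0,0,0,0],[0.02,0,0,0,0,0,0]]' && python3 -m handwheel '[[0.04,0,0,0,0,0,0],[0.05,0,0,0,0,0,0],[0.0854,0,0,0,0,0,0],[0.0854,0,0,0,0,0,0],[0.0854,0,0,0,0,0,0]]' && python3 -m handwheel '[[0.0854,0,0,0,0,0,0],[0.0854,0,0,0.03,0,0,0],[0.0854,0,0,0.05,0,0,0],[0.0854,0,0,0.06,0,0,0],[0.0854,0,0,0.06,0,0,0]]'
python3 - <<'E'
from fit import *
a=fit(TH,[.548,.333,-1.525]);print(a,np.degrees(a[2]))
i=env.snapshot("side");save(cv2.resize(i[270:420,230:400],None,fx=3,fy=3),"c4.png");save(env.snapshot("wrist"),"w4.png")
E
```

```text
time: 15.15
tcp_pos: [0.5481, 0.3319, 0.0725]
orientation: [180.0, 0.0, 92.3]
force: [-2.1, -1.4, 5.3]
grip_width: 0.414
grip_force: 61.0
time: 15.78
tcp_pos: [0.5479, 0.332, 0.0718]
orientation: [180.0, -0.0, 92.3]
force: [0.1, 0.3, -0.6]
grip_width: 1.002
grip_force: 0.0
time: 16.4
tcp_pos: [0.5477, 0.3318, 0.2736]
orientation: [-180.0, -0.0, 92.3]
force: [1.4, 0.5, -0.6]
grip_width: 0.999
grip_force: 0.0
side thermometer [-3.3  0.9]
side head [ 2.3 -0.7]
side lens [ 0.  -0.1]
[ 0.54492501  0.33502853 -1.51646042] -86.88678180591899
```

View pics/c4.png

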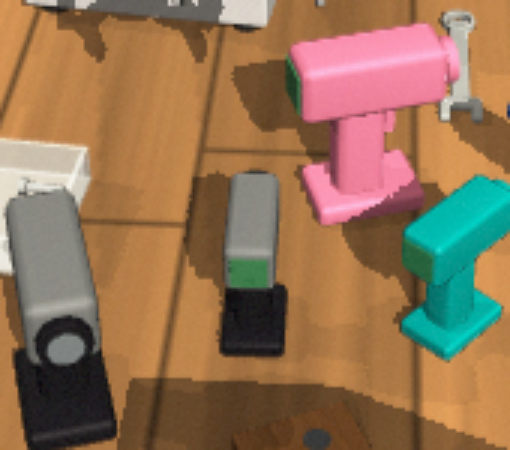

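The thermometer is standing upright in the middle of the crop, released. Next I move over the bar.

```bash
python3 -m handwheel '[[0.0854,0,-0.03,0.04,0,0,0],[0.0854,0.003,-0.05,0.046,0,0,-0.018],[0.0854,0.003,-0.05,0,0,0,-0.018],[0.0854,0.003,-0.05,0,0,0,-0.018],[0.0854,0.003,-0.05,0,0,0,-0.018]]' && python3 -m handwheel '[[0.0854,0.003,-0.05,0,0,0,-0.018],[0.0854,0.003,-0.05,0,0,0,-0.018],[0.0854,0.003,-0.05,0,0,0,-0.018],[0.0854,0.003,-0.05,0,0,0,-0.018],[0.0854,0.004,-0.069,0,0,0,-0.018]]' && python3 - <<'E'
from fit import *
s=env.get_state();print(s["tcp_pos"],s["orientation"])
w=env.snapshot("wrist");P=env.camera_params("wrist");save(w,"w5.png")
for t,z in(("bar",.23),("lid_edge",.176)):
  for r in env.spot_point("wrist",t)[:2]:print(t,r,atz("wrist",r["location"],z,P))
b=fit(TK,[.6706,-.179,-.122],cams=("wrist","side","top"),gate=40);print(b,b[0]-.095*np.cos(b[2]),b[1]-.095*np.sin(b[2]))
E
```

```text
time: 17.52
tcp_pos: [0.5595, 0.1042, 0.3535]
orientation: [-180.0, 0.0, 88.1]
force: [0.4, -0.8, -0.2]
grip_width: 0.999
grip_force: 0.0
time: 18.15
tcp_pos: [0.5752, -0.1568, 0.3537]
orientation: [-180.0, -0.0, 83.1]
force: [0.6, -0.1, -0.4]
grip_width: 1.002
grip_force: 0.0
[ 0.57524987 -0.15683066  0.35366349] [-1.79972744e+02 -4.30181536e-02  8.31178880e+01]
bar {'location': [323.4, 240.9], 'score': 0.77} [ 0.57801972 -0.18085519  0.23      ]
lid_edge {'location': [279.7, 226.3], 'score': 0.8} [ 0.54097223 -0.17803373  0.176     ]
wrist spot [0.9 0.8]
wrist bar [-1.1  1.5]
wrist hinge [-5.8 -0.5]
wrist lid_edge [2.2 0.1]
side tank [-1.6 -0.6]
side spot [-3.4  1.7]
side bar [ 0.9 -0.3]
side hinge [-0.9  2.8]
side lid_edge [-1.   0.9]
top spot [-0.3  0.8]
top bar [-2.2 -1.4]
top hinge [-1.4  0.2]
top lid_edge [-3.6  1.9]
[ 0.67528702 -0.17516512 -0.11494849] 0.5809139583766274 -0.16426904513724785
```

View pics/w5.png

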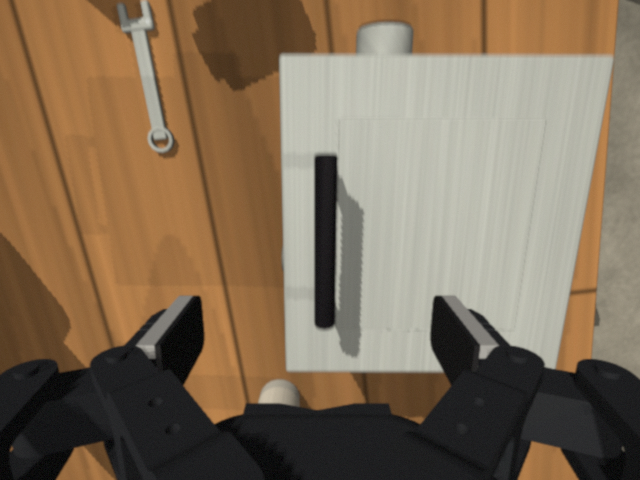

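The bar shows at column 325, rows 155–327, parallel to the finger plane. The arm was still settling in that picture, so I'll re-measure at rest.

```bash
python3 - <<'E'
from h import *
s=env.get_state();P=env.camera_params("wrist");w=env.snapshot("wrist");print(s["tcp_pos"],s["orientation"])
g=w[100:380,290:350].max(2);k=(g<50).astype(np.uint8);n,l,st,c=cv2.connectedComponentsWithStats(k);i=1+np.argmax(st[1:,4]);p=c[i]+[290,100];print(st[i],p,atz("wrist",p,.23,P))
ys,xs=np.nonzero(l==i);
for sel in(ys<ys.min()+20,ys>ys.max()-20):print(atz("wrist",(xs[sel].mean()+290,ys[sel].mean()+100),.23,P))
E
```

```text
[ 0.57532789 -0.15642606  0.35409851] [ 1.79993947e+02 -2.74486967e-03  8.30062728e+01]
[  25   53   21  174 3402] [324.55437978 236.84920635] [ 0.58034501 -0.16411389  0.23      ]
[ 0.58684072 -0.11121116  0.23      ]
[ 0.57287347 -0.22693375  0.23      ]
```

```bash
python3 -m handwheel '[[0.0854,0.004,-0.0086,-0.03,0,0,0],[0.0854,0,0,-0.04,0,0,0],[0.0854,0,0,-0.04,0,0,0],[0.0854,0,0,-0.025,0,0,0],[0.0854,0,0,-0.008,0,0,0]]' && python3 -m handwheel '[[0.0854,0,0,0,0,0,0],[0,0,0,0,0,0,0],[0,0,0,0,0,0,0],[0,0,0,0,0,0,0],[0,0,0,0,0,0,0]]' && python3 -m handwheel '[[0,0,0,0,0,0,0],[0,0,0,0,0,0,0],[0,0,0,0,0,0,0],[0,0,0,0,0,0,0],[0,0,0,0,0,0,0]]'
```

```text
time: 19.88
tcp_pos: [0.5784, -0.165, 0.2094]
orientation: [-179.8, -0.0, 83.0]
force: [-0.5, 0.9, 0.3]
grip_width: 1.004
grip_force: 0.0
time: 20.5
tcp_pos: [0.5799, -0.1651, 0.2116]
orientation: [179.9, 0.0, 83.0]
force: [-1.5, 1.3, 0.7]
grip_width: 0.167
grip_force: 58.6
time: 21.12
tcp_pos: [0.5799, -0.1651, 0.2116]
orientation: [179.9, 0.0, 83.0]
force: [2.3, -0.9, 4.5]
grip_width: 0.163
grip_force: 58.6
```

```bash
python3 -m handwheel '[[0,0.0002,0,0.001,0.0006,0.005,0],[0,0.0002,0,0.001,0.0006,0.005,0],[0,0.0002,0,0.001,0.0006,0.005,0],[0,0.0002,0,0.001,0.0006,0.005,0],[0,0.0002,0,0.001,0.0006,0.005,0]]' && python3 -m handwheel '[[0,0.0005,0,0.002,0.0012,0.01,0],[0,0.0005,0,0.002,0.0012,0.01,0],[0,0.0005,-0.0001,0.002,0.0012,0.01,0],[0,0.0005,-0.0001,0.002,0.0012,0.01,0],[0,0.0005,-0.0001,0.002,0.0012,0.01,0]]'
```

```text
time: 21.75
tcp_pos: [0.5794, -0.165, 0.2121]
orientation: [-178.4, -0.1, 83.0]
force: [8.0, -0.5, -20.0]
grip_width: 0.164
grip_force: 58.5
time: 22.38
tcp_pos: [0.5825, -0.1654, 0.226]
orientation: [-175.6, 0.0, 83.0]
force: [3.3, -0.3, -7.5]
grip_width: 0.165
grip_force: 60.1
```

```bash
python3 -m handwheel '[[0,0.0009,-0.0001,0.004,0.002,0.017,0],[0,0.0009,-0.0001,0.004,0.002,0.017,0],[0,0.001,-0.0001,0.004,0.002,0.017,0],[0,0.001,-0.0001,0.004,0.002,0.017,0],[0,0.001,-0.0001,0.003,0.002,0.016,0]]' && python3 -m handwheel '[[0,0,0,0,0,0,0],[0,0,0,0,0,0,0],[0,0,0,0,0,0,0],[0,0,0,0,0,0,0],[0,0,0,0,0,0,0]]' && python3 - <<'E'
from fit import *
s=env.get_state();print(s["tcp_pos"],s["orientation"],s["force"])
i=env.snapshot("side");save(cv2.resize(i[100:340,190:430],None,fx=2.5,fy=2.5),"c6.png");env.snapshot("top")
t=np.array([.674,-.177]);c,sn=np.cos(.122),-np.sin(.122)
for th in(0,.16):
  f,z=-.25*np.cos(th),.176+.25*np.sin(th);f+=.12
  print("edge pred",th,proj("side",[t[0]+c*f,t[1]+sn*f,z]))
print(env.spot_point("side","lid_edge"),env.spot_point("side","bar")[:1])
E
```

```text
time: 23.0
tcp_pos: [0.5881, -0.1661, 0.2454]
orientation: [-170.8, 0.0, 83.0]
force: [4.8, -2.2, -8.2]
grip_width: 0.166
grip_force: 60.0
time: 23.62
tcp_pos: [0.588, -0.1661, 0.245]
orientation: [-170.9, 0.0, 83.0]
force: [5.8, -2.5, -8.8]
grip_width: 0.163
grip_force: 60.1
[ 0.58797418 -0.16607378  0.24503341] [-1.70905065e+02  3.88415968e-02  8.30037146e+01] [ 5.83477645 -2.50659939 -8.83891256]
edge pred 0 [328.83575034 207.24459143]
edge pred 0.16 [327.6425243  194.42801689]
[{'location': [324.3, 195.9], 'score': 0.63}] [{'location': [310.8, 175.6], 'score': 0.92}]
```

View pics/c6.png

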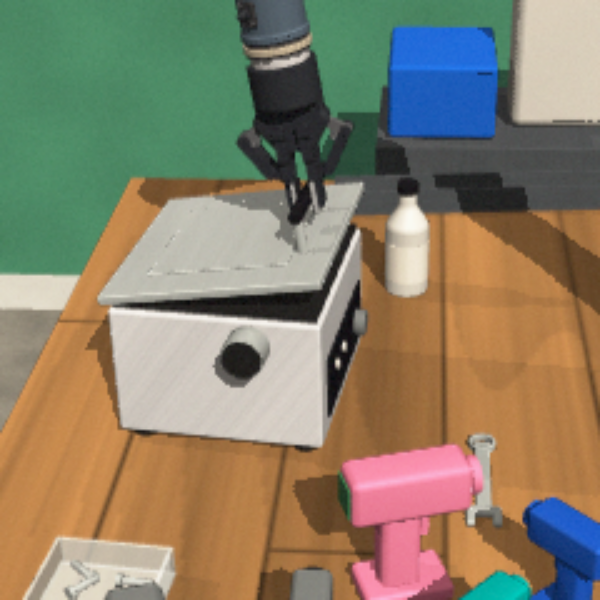

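The lid is ajar by about 4 cm (front edge at side row 196, against 207 when closed), still held and steady.

```bash
python3 -c "
from plant import env
print(env.hand_in())"
```

```text
the job is handed in; nothing more can be done
None
```

I aimed the small grey thermometer at the spot for over 2 s and stood it back up on the bench. I then broke the lid's seal and handed the job in at about 24 s, still holding the bar with the front edge raised about 4 cm.

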